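# Weigh a tote of carving blanks on the spring scale and clear its spacer board

## Robot

A 6-joint arm with a two-finger parallel gripper is mounted at the origin on the work surface. World frame = base frame: x ahead of the robot, y to its left, z up, the work surface at z = 0. Lengths are in mm, angles in rad, forces in N, time in s.
With the tool pointing down it reaches from about 300 to 875 mm from the base axis. Payload 4.2 kg.
Tool frame: the origin (TCP) lies at the very end of the fingers, on their centre line; the grasp point (between the pads) lies 19 mm behind it; z points along the fingers, y is the line along which they close (so a half turn about z gives the same grasp; the last joint's range is limited). The gripper opens to 85 mm and grips with 20 to 120 N. Pads are 22 mm wide; open, the fingers measure 114 mm over their backs; the gripper's body (76 mm by 85 mm) begins 54 mm behind the grasp point. The pads swing forward as they close: fully open they stand 13 mm farther back than shut.
Start: joints at [-1.15, 0.32, 1.565, -0, 1.257, -0.02], TCP at [245.336, -520.05, 231.338] pointing down, gripper open.
Joint ranges: [-3.11, 3.11], [-0.84, 2.01], [0.21, 2.61], [-1.34, 4.49], [0.05, 2.63], [-2.56, 2.56]. Speed limits (rad/s): [2.57, 2.57, 3.14, 3.14, 3.14, 3.14].

## Interface

Orientations are given as [roll, pitch, yaw] about the fixed x, y, z axes, in that order (R = Rz(yaw) Ry(pitch) Rx(roll)).
In Python, from bench import bot, eyes, order gives the robot as it stands.
- The arm moves only by the tool carry_out, never from a script. Its argument "deltas" is one flat list of numbers, 7 for each row, row after row: the closure, from -1 (fully open) to 1 (shut), then the shift along the tool's x, y, z as a fraction of full scale, then the turn, a rotation vector about the tool's x, y, z as a fraction of full scale. In form: [grip, dx, dy, dz, rx, ry, rz, grip, dx, dy, dz, rx, ry, rz, ...]. A call has 1 to 20 rows; each row shifts and turns the commanded pose from where the row before left it, along the tool's axes as they then stand; what a row does not reach is not made up. Full scale, the value 1, is 0.025 m for a shift and 6 degrees for a turn. A row lasts 1/12 s, in which the tool goes at most 41.7 mm and 7.16 degrees, less where a joint would pass 70% of its speed; a pose out of reach is approached as far as the arm can. A call with a number of a shift or a turn outside -1 to 1 is refused whole. A call with a gripper value outside its range is refused whole. The fingers move at their own pace and stop on an object; "squeeze" is the grip in N (left out, the last holds). Time passes only in rows, so rows that do not move let the fingers close. It gives the time, the measured TCP pose, the force, the opening and the grip force at its end, in the units of the state.
- bot.observe(): the state, without advancing time (a new reading comes with each control period).
- eyes.grab_frame(name): name is "scene" or "top" or "wrist"; returns the picture (400x640x3 uint8, red, green, blue); there is no depth.
- eyes.camera_params(name): a dict with "camera_matrix" (3x3 intrinsics, pixels), "rvec" (rotation vector, rad) and "tvec" (3), from world to camera coordinates, as OpenCV has them; the wrist camera has in their place "mount" (4x4, takes a point from camera to tool coordinates, whose origin is the TCP and whose axes are the flange's). Camera axes: x right, y down, z forward; pixel columns grow to the right and rows downward; lengths in mm; the calibration is good to about 2 mm. The wrist camera is an equidistant fisheye: a pixel r from the principal point sees the ray r / f radians off the axis. A picture is of the moment at which its call begins: read the wrist's pose just before it. camera_params takes no time and is no camera call.
- order.sign_off(): hands the job in; it is judged then, once.
The state is a dict: "time": time; "q": joint angles; "joint_vel": joint speeds; "joint_torque": joint torques, N m; "ee_pos": TCP position; "orientation": TCP orientation; "wrist_force": force on the tool from outside, world axes, zero at the start; "wrist_torque": the same for the moment, N m; "finger_gap": finger opening in mm; "grip_force": force on a finger pad.
Only numpy, scipy, OpenCV 4.12 (cv2) and the standard library are available. Lean on these libraries where they do the work, as an engineer would, in place of code of your own. Each camera call takes 0.05 s, during which the arm holds its last target. There are 200 camera calls.

## Task

Take the tote of carving blanks off the plank stack by its dowel handle, hang it on both prongs of the spring scale's hook, and let its weight down slowly (the hook never faster than about 8 cm a second), letting go only once the scale carries all of it, so that the scale neither drops nor springs up and the pointer settles. Then lift the plywood spacer board that lay under the tote off the stack and put it down (not drop it) squarely on top of the pile of spacer boards. Leave the tote hanging and do not disturb the other things on the bench.

Things in the scene. Friction and masses are not known exactly. Their poses are not given: they have to be found in the camera images.
- tote_grip (a point): middle of the tote's dowel handle, on the dowel's axis, 150 mm above the tote's underside. The wooden dowel is 16 mm thick, along x, 166 mm free between two end posts 12 mm thick and 40 mm wide, whose tops are 16 mm above the dowel's axis. z up. It stands on the spacer board at the start
- tote: the wooden tote: open tray 190 mm long (x), 80 mm wide (y), 52 mm deep, with wooden blanks fixed in it (highest point 55 mm above the underside), an end post at each end and the dowel handle between them. Mass 0.27 to 0.94 kg, not known beforehand. Origin at the centre of its underside, z up
- spacer_mid (a point): centre of the loose spacer board under the tote: plywood, 200 mm (x) x 60 mm (y) x 12 mm (z), 90 g. It lies on the plank stack
- spacer: the same board, origin at the centre of its underside
- stack: plank stack, fixed: a plank 230 mm (x) x 100 mm (y) x 25 mm with a batten 200 x 42 x 25 mm along its middle, together 50 mm high, so the spacer board overhangs the batten by about 9 mm along both sides; origin at the centre of its underside
- pile_top (a point): centre of the upper face of the pile of three spacer boards of the same size (fixed, 36 mm high); axes as pile
- pile: the pile, origin at the centre of its underside, x along the boards' length, z up
- saddle (a point): point on the sprung hook, midway between its two prongs, where the axis of a dowel resting in both lies; moves with the hook, 288 mm above the bench when empty. Axes: -x points out of the open end of the prongs, away from the post; y from prong to prong (the way a hung dowel lies); z up. A dowel comes in over the tips from the open side, the tray passing under the prongs, and is then lowered
- prong_tip (a point): midway between the tips of the two prongs, 28 mm from the saddle point towards the open end. Prongs: 10 mm steel rods at y = +50 and -50 mm of the saddle; their tips reach 22 mm above the saddle point; the flat, 16 mm long, has its centre line 13 mm below it; behind it they slope up and run back, centre line 21 mm above it, to the carriage 100 mm behind
- scale (a joint): how far the hook is pulled down, m: 0 empty (upper stop), up to 0.10. Spring about 100 N/m, begins to move at about 0.5 N, so the tote settles between about 20 and 88 mm. Lightly damped
- stand: scale stand, fixed: base plate 170 x 200 x 12 mm, an upright post 397 mm tall 15 to 42 mm behind the origin (+x side), spring housing above the carriage; the hook points to -x of the stand. Origin at the centre of the base's underside, 130 mm behind (+x of) the saddle point
- mallet: bystander: wooden mallet, 240 mm long, lying flat; origin under its middle
- gouge: bystander: gouge, 190 mm long, lying flat
- brush: bystander: bench brush, 170 mm long, lying flat
- sander: bystander: cork sanding block, 110 x 60 x 35 mm
- bowl: bystander: turned wooden bowl, 120 mm across, 50 mm tall
- glue: bystander: glue bottle, 60 mm across, 160 mm tall, standing
- spindle: bystander: turned wooden spindle, 56 mm across, 120 mm tall, standing

How it is judged (in metres and radians):
On the way, in this order (a step that is already met when the one before it is completed fails the run):
1. the tote hangs by its dowel on both prongs, let go, the pointer at rest (x of tote_grip in the frame of saddle between -0.014 and 0.014 m and y of tote_grip in the frame of saddle between -0.035 and 0.035 m and z of tote_grip in the frame of saddle between -0.008 and 0.008 m and value of joint scale above 0.008 m and angle between tote's own z axis and vertical below 0.2 rad and contact force between the fingers and tote below 0.05 N and linear speed of tote below 0.03 m/s and velocity of joint scale between -0.01 and 0.01 m/s), for 0.3 s.
2. the spacer board lies squarely on the pile, let go (x of spacer_mid in the frame of pile_top between -0.03 and 0.03 m and y of spacer_mid in the frame of pile_top between -0.02 and 0.02 m and z of spacer_mid in the frame of pile_top between 0.002 and 0.01 m and angle between the x axis of spacer and the x axis of pile, either way round below 0.2 rad and linear speed of spacer below 0.02 m/s and contact force between the fingers and spacer below 0.05 N), for 0.2 s.
At the end, for the whole second after the job is handed in: Tote hangs still and upright (0.2 rad), let go, dowel middle within 14 mm across, 35 mm along, 8 mm in height of the saddle, hook down over 8 mm and under 10 mm/s; spacer board let go, at rest flat on the pile, within 30 mm lengthwise, 20 mm sideways, 0.2 rad of it (all of step 1 and all of step 2); the robot touches nothing.
It fails at once if the scale's hook moves faster than 0.08 m/s (load dropped on, or let go too early or pulled too far) (velocity of joint scale above 0.08 m/s or velocity of joint scale below -0.08 m/s).
It fails at once if the spacer board falls (faster than 0.6 m/s while not held) (linear speed of spacer above 0.6 m/s and contact force between the fingers and spacer below 0.05 N).
It fails at once if a bystander is moved by more than 30 mm (distance of any of mallet, gouge, brush, sander, bowl, glue, spindle from where it was at the start of the episode above 0.03 m).
It also fails if it takes over 72 s, if anything falls off the work surface, if the arm or the gripper's body presses on something with over 40 N, if the wrist force passes 120 N, or if a joint passes its speed limit or range.

## Working session

There is one attempt and no reset: what is moved stays moved. The work goes in short steps, Python scripts to look and compute and a tool call to move; the robot and the scene stay as the last step left them, time stands still between calls to the robot, and variables do not carry over. Pictures are saved under pics/ and viewed, at most 10 in all, crops included, and the job is handed in when it is done.

Besides the shell and the picture viewer there is one more tool, called after "Request:" in YAML: its name, and indented under it one key for each argument. carry_out: Moves the arm, as the interface text tells. Shift numbers are shares of 0.025 m and turn numbers shares of 6 degrees, none past 1 either way. Its arguments: {"type":"object","properties":{"deltas":{"type":"array"},"squeeze":{"type":"number"}},"required":["deltas"]}

```bash
mkdir -p pics; cat > h.py <<'E'
import numpy as np, cv2
from bench import bot, eyes, order
from scipy.spatial.transform import Rotation as R
def cam(n):
    p=eyes.camera_params(n); return np.array(p["camera_matrix"],float),np.array(p["rvec"],float).ravel(),np.array(p["tvec"],float).ravel()
def ray(n,uv):
    K,r,t=cam(n); M=cv2.Rodrigues(r)[0]; d=M.T@np.linalg.solve(K,[uv[0],uv[1],1]); return -M.T@t,d
def onz(n,uv,z):
    c,d=ray(n,uv); return c+d*(z-c[2])/d[2]
def proj(n,P):
    K,r,t=cam(n); return cv2.projectPoints(np.array(P,float).reshape(-1,3),r,t,K,None)[0].reshape(-1,2)
def two(a,ua,b,ub):
    c1,d1=ray(a,ua);c2,d2=ray(b,ub); s=np.linalg.lstsq(np.c_[d1,-d2],c2-c1,rcond=None)[0]
    p=c1+d1*s[0];q=c2+d2*s[1]; return (p+q)/2,np.linalg.norm(p-q)
E
python3 - <<'E'
from h import *
for n in("scene","top"):
    im=eyes.grab_frame(n); cv2.imwrite(f"pics/{n}0.png",im[...,::-1]); K,r,t=cam(n); print(n,K.round(1).tolist(),ray(n,(320,200)))
print(eyes.camera_params("wrist")); s=bot.observe(); print(s)
E
```

```text
scene [[412.3, 0.0, 321.3], [0.0, 412.3, 197.0], [0.0, 0.0, 1.0]] (array([1139.34773924, -930.36645143, 1041.49586339]), array([-0.4168209 ,  0.67656184, -0.60711244]))
top [[453.8, 0.0, 315.8], [0.0, 453.8, 195.8], [0.0, 0.0, 1.0]] (array([ 301.72407347,   25.64286487, 1483.19469211]), array([ 0.1731411 , -0.00101207, -0.9849833 ]))
{'camera_matrix': array([[309.70691629,   0.        , 323.22079278],
       [  0.        , 309.70691629, 205.89338237],
       [  0.        ,   0.        ,   1.        ]]), 'mount': array([[ 1.24689368e-04, -9.56867047e-01, -2.90526140e-01,
         7.37945609e+01],
       [ 9.99999986e-01,  1.50406292e-04, -6.61883912e-05,
         6.84160293e-02],
       [ 1.07030450e-04, -2.90526128e-01,  9.56867053e-01,
        -1.41737317e+02],
       [ 0.00000000e+00,  0.00000000e+00,  0.00000000e+00,
         1.00000000e+00]])}
{'time': 0.1, 'q': array([-1.15001230e+00,  3.20216538e-01,  1.56556233e+00, -2.96113004e-06,
        1.25742741e+00, -1.99594858e-02]), 'joint_vel': array([-0.00031911, -0.00148046, -0.0035812 ,  0.00137301,  0.00062141,
        0.00014844]), 'joint_torque': array([ 3.85191779e-04, -4.16406405e+01, -2.34704483e+01,  7.55516976e-05,
        4.90802558e-03,  1.70374631e-05]), 'ee_pos': array([ 245.14350967, -519.63928193,  230.57085926]), 'orientation': array([-3.13997930e+00, -2.93899901e-05,  4.40744400e-01]), 'wrist_force': array([ 0.30350634, -0.29202029, -0.2926724 ]), 'wrist_torque': array([ 0.01360522,  0.03823315, -0.01766771]), 'grip_force': 0.0, 'finger_gap': 85.6533905282038}
```

View pics/scene0.png

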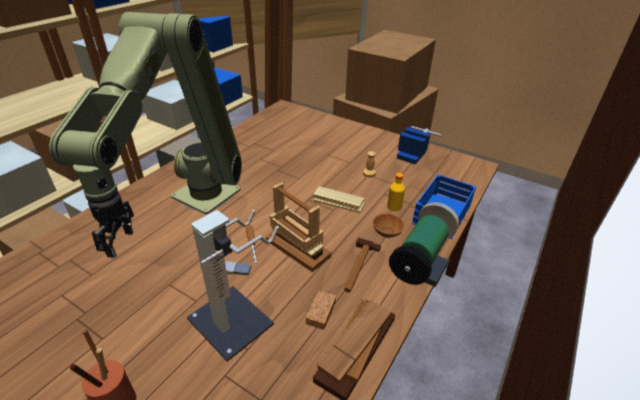

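View pics/top0.png

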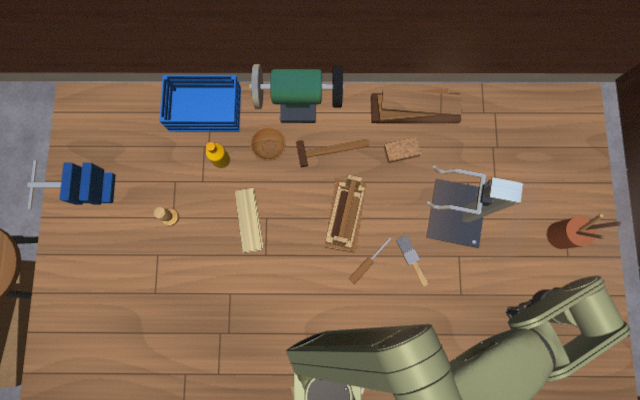

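The top view shows the tote at about (346,213), the pile at (249,220), the scale prongs from (435,170) and (430,207) back to the carriage near (483,190), and the base at (457,212). I'll enlarge both views.

```bash
python3 - <<'E'
import cv2
a=cv2.imread("pics/top0.png")[150:270,230:530]
b=cv2.imread("pics/scene0.png")[170:320,190:370]
cv2.imwrite("pics/topc.png",cv2.resize(a,None,fx=2.66667,fy=2.66667,interpolation=cv2.INTER_CUBIC))
cv2.imwrite("pics/scenec.png",cv2.resize(b,None,fx=4,fy=4,interpolation=cv2.INTER_CUBIC))
E
```

```text
(no output)
```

View pics/topc.png

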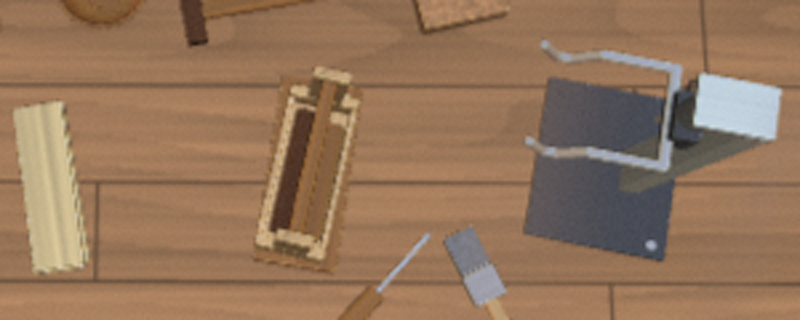

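View pics/scenec.png

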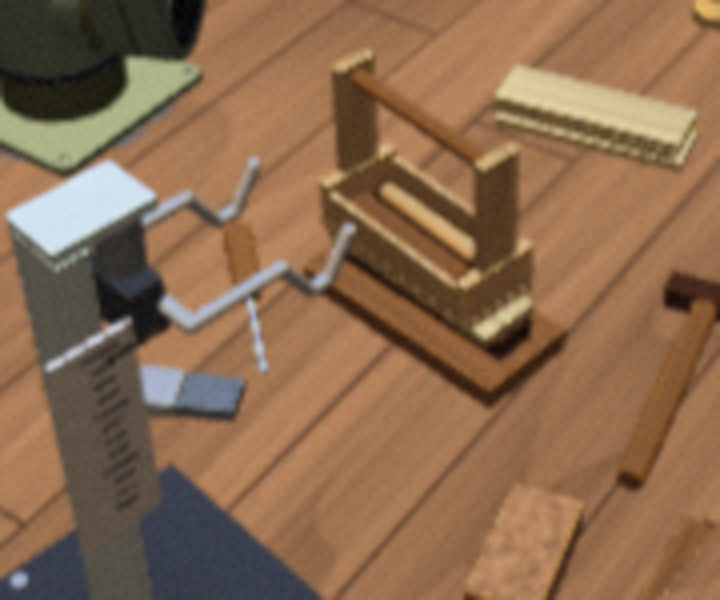

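```bash
python3 - <<'E'
from h import *
T=lambda u:(u[0]/2.66667+230-.3,u[1]/2.66667+150-.3); S=lambda u:(u[0]/4+190-.4,u[1]/4+170-.4)
print("tips two",two("top",T((546,44)),"scene",S((348,229))),two("top",T((530,140)),"scene",S((254,160))))
print("tips z308",onz("top",T((546,44)),308),onz("top",T((530,140)),308),onz("scene",S((348,229)),308),onz("scene",S((254,160)),308))
print("posts top",onz("scene",S((353,62)),228),onz("scene",S((497,157)),228),onz("top",T((333,74)),228))
print("dowel ends top z212",onz("top",T((326,84)),212),onz("top",T((300,234)),212))
print("dowel ends scene",onz("scene",S((362,82)),212),onz("scene",S((480,158)),212))
print("base",[onz("top",T(u),12).round() for u in((549,78),(525,233),(664,260))])
print("pile",[onz("top",T(u),36).round() for u in((14,108),(62,101),(88,262),(36,272))])
# where would things project
E
```

```text
tips two (array([ 601.57670541, -279.08507097,  307.56997236]), np.float64(2.6254443592542014)) (array([ 503.68605514, -258.79380521,  309.79214346]), np.float64(2.011815181938663))
tips z308 [ 600.46358899 -279.81988406  308.        ] [ 503.24999054 -259.90787362  308.        ] [ 602.86445744 -278.58497575  308.        ] [ 502.91015763 -256.5086932   308.        ]
posts top [417.1769614  -33.66047573 228.        ] [589.46486237 -73.51033689 228.        ] [587.48838248 -73.41199056 228.        ]
dowel ends top z212 [580.10608596 -67.03557732 212.        ] [418.88596709 -38.0868343  212.        ]
dowel ends scene [427.13228135 -35.24314981 212.        ] [568.01034236 -65.36996774 212.        ]
base [array([ 632., -359.,   12.]), array([ 439., -321.,   12.]), array([ 407., -487.,   12.])]
pile [array([588., 301.,  36.]), array([597., 243.,  36.]), array([401., 206.,  36.]), array([389., 268.,  36.])]
```

Request:
carry_out:
  deltas: [-1,0,0,-0.4,0,0,1,-1,0,0,-0.4,0,0,1,-1,0,0,-0.4,0,0,1,-1,0,0,-0.4,0,0,1,-1,0,0,-0.4,0,0,1,-1,0,0,-0.4,0,0,1,-1,0,0,-0.4,0,0,0.4,-1,0,-1,0,0,0,0,-1,0,-1,0,0,0,0,-1,0,-1,0,0,0,0,-1,0,-1,0,0,0,0,-1,0,-1,0,0,0,0,-1,0,-1,0,0,0,0,-1,0,-1,0,0,0,0,-1,0,-1,0,0,0,0,-1,0,-1,0,0,0,0,-1,0,-1,0,0,0,0,-1,0,-1,0,0,0,0,-1,0,-1,0,0,0,0]

```text
time: 1.68
ee_pos: [313.4, -226.6, 301.0]
orientation: [-3.141, 0.0, -0.23]
wrist_force: [-0.1, -0.1, 0.8]
finger_gap: 85.2
grip_force: 0.0
```

Request:
carry_out:
  deltas: [-1,0.7,-1,0,0,0,0,-1,0.7,-1,0,0,0,0,-1,0.7,-1,0,0,0,0,-1,0.7,-1,0,0,0,0,-1,0.7,-1,0,0,0,0,-1,0.7,-1,0,0,0,0,-1,0.7,-1,0,0,0,0,-1,0.7,-0.6,0,0,0,0,-1,0,0,0,0,0,0,-1,0,0,0,0,0,0]

```text
time: 2.52
ee_pos: [493.3, -74.1, 300.4]
orientation: [3.141, 0.002, -0.228]
wrist_force: [-0.2, -0.4, -0.2]
finger_gap: 85.4
grip_force: 0.0
```

```bash
cat >> h.py <<'E'
def pose():
    s=bot.observe(); return np.array(s["ee_pos"]),R.from_euler("xyz",s["orientation"]),s
def need(P,yawdeg):  # shares to go, in present tool axes
    p,r,s=pose(); d=r.inv().apply(np.array(P)-p)/25
    rv=(r.inv()*R.from_euler("xyz",[np.pi,0,np.radians(yawdeg)])).as_rotvec(degrees=True)/6
    print("t",s["time"].__round__(2),"p",p.round(1),"rpy",np.degrees(s["orientation"]).round(1),"shift",d.round(2),"turn",rv.round(2),"F",np.round(s["wrist_force"],2),"gap",round(s["finger_gap"],1),"grip",round(s["grip_force"],1))
def wray(uv,p,r):
    c=eyes.camera_params("wrist"); K=np.array(c["camera_matrix"]);M=np.array(c["mount"])
    v=(np.array(uv)-K[:2,2])/K[0,0]; th=np.hypot(*v); d=np.r_[v/th*np.sin(th),np.cos(th)]
    return p+r.apply(M[:3,3]),r.apply(M[:3,:3]@d)
def wonz(uv,z,p,r):
    c,d=wray(uv,p,r); return c+d*(z-c[2])/d[2]
E
python3 - <<'E'
from h import *
need([502.8,-53.5,193],-13.1)
p,r,s=pose(); np.savez("w1.npz",p=p,q=r.as_quat())
cv2.imwrite("pics/w1.png",eyes.grab_frame("wrist")[...,::-1])
E
```

```text
t 2.52 p [493.3 -74.1 300.4] rpy [ 1.8e+02  1.0e-01 -1.3e+01] shift [ 0.19 -0.89  4.3 ] turn [0.   0.02 0.01] F [-0.2  -0.39 -0.23] gap 85.4 grip 0.0
```

View pics/w1.png

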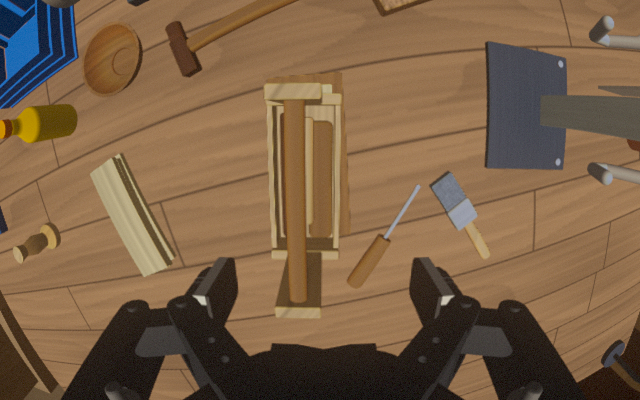

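The wrist picture shows the tote's dowel from (294,100) to (298,301), between the fingers and slightly left of centre. The pile corners are near (92,176), (120,153), (173,258) and (146,274).

```bash
python3 - <<'E'
from h import *
f=np.load("w1.npz");p=f["p"];r=R.from_quat(f["q"])
for n,z,L in(("dowel",214,[(294,101),(298,300)]),("posttop",228,[(294,92),(298,312)]),("pile",36,[(92,176),(120,153),(173,258),(146,275)]),("tips",308,[(598,36),(592,171)]),("base",12,[(487,42),(487,167),(563,169),(567,59)])):
    print(n,[wonz(u,z,p,r)[:2].round(1).tolist() for u in L])
E
```

```text
dowel [[579.8, -72.6], [418.2, -34.2]]
posttop [[585.0, -75.2], [415.1, -34.3]]
pile [[580.4, 295.5], [597.4, 221.0], [414.0, 189.8], [392.7, 259.2]]
tips [[590.5, -261.5], [510.7, -241.6]]
base [[632.5, -359.1], [441.5, -322.9], [408.2, -489.4], [599.9, -528.9]]
```

Request:
carry_out:
  deltas: [-1,0.12,-0.45,0,0,0,0,-1,0,-0.42,0,0,0,0,-1,0,0,0.6,0,0,0,-1,0,0,0.8,0,0,0,-1,0,0,0.8,0,0,0,-1,0,0,0.8,0,0,0,-1,0,0,0.8,0,0,0,-1,0,0,0.5,0,0,0,-1,0,0,0,0,0,0,-1,0,0,0,0,0,0]

```text
time: 3.4
ee_pos: [500.6, -53.9, 193.8]
orientation: [-3.142, 0.001, -0.23]
wrist_force: [0.0, 0.4, 0.9]
finger_gap: 85.3
grip_force: 0.0
```

Request:
carry_out:
  deltas: [1,0,0,0,0,0,0,1,0,0,0,0,0,0,1,0,0,0,0,0,0,1,0,0,0,0,0,0,1,0,0,0,0,0,0,1,0,0,0,0,0,0,1,0,0,0,0,0,0,1,0,0,0,0,0,0,1,0,0,0,0,0,0,1,0,0,0,0,0,0]
  squeeze: 50

```text
time: 4.23
ee_pos: [501.2, -54.0, 194.3]
orientation: [-3.141, -0.001, -0.23]
wrist_force: [-0.8, 1.9, 5.2]
finger_gap: 14.3
grip_force: 48.8
```

Request:
carry_out:
  deltas: [1,0,0,-0.1,0,0,0,1,0,0,-0.2,0,0,0,1,0,0,-0.3,0,0,0,1,0,0,-0.3,0,0,0,1,0,0,-0.4,0,0,0,1,0,0,-0.5,0,0,0,1,0,0,-0.5,0,0,0,1,0,0,-0.5,0,0,0,1,0,0,-0.5,0,0,0,1,0,0,-0.5,0,0,0,1,0,0,-0.5,0,0,0,1,0,0,-0.5,0,0,0,1,0,0,-0.5,0,0,0,1,0,0,-0.4,0,0,0,1,0,0,-0.2,0,0,0,1,0,0,0,0,0,0,1,0,0,0,0,0,0,1,0,0,0,0,0,0]
  squeeze: 60

```text
time: 5.73
ee_pos: [500.5, -54.2, 340.4]
orientation: [3.141, 0.002, -0.229]
wrist_force: [-0.7, 0.6, -7.3]
finger_gap: 13.9
grip_force: 58.5
```

```bash
python3 - <<'E'
from h import *
s=np.array([546.5,-296.4,0]); need(s+[0.21*75,.978*75,320],-11.7); need(s+[0,0,320],-11.7)
a,b=eyes.grab_frame("scene")[60:300,120:400],eyes.grab_frame("top")[130:290,230:530]
cv2.imwrite("pics/l1.png",cv2.resize(a,None,fx=2.4,fy=2.4)[...,::-1]); cv2.imwrite("pics/l1t.png",cv2.resize(b,None,fx=2.6667,fy=2.6667)[...,::-1])
E
```

```text
t 5.73 p [500.5 -54.2 340.4] rpy [ 1.80e+02  1.00e-01 -1.31e+01] shift [3.94 6.02 0.81] turn [ 0.    0.02 -0.24] F [-0.68  0.58 -7.26] gap 13.9 grip 58.5
t 5.73 p [500.5 -54.2 340.4] rpy [ 1.80e+02  1.00e-01 -1.31e+01] shift [4.   9.02 0.81] turn [ 0.    0.02 -0.24] F [-0.68  0.58 -7.26] gap 13.9 grip 58.5
```

View pics/l1.png

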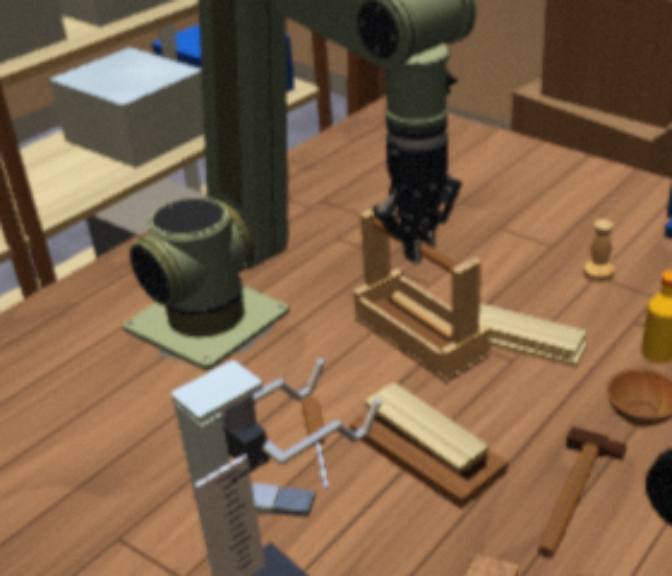

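Tote is held level with the spacer still on the stack; post tops sit at crop (372,217) and (467,265), weight about 7.3 N. I'll approach in front of the prongs.

Request:
carry_out:
  deltas: [1,0.1,0.15,0.05,0,0,-0.02,1,0.2,0.3,0.05,0,0,-0.02,1,0.35,0.4,0.05,0,0,-0.02,1,0.4,0.45,0.05,0,0,-0.02,1,0.4,0.45,0.05,0,0,-0.02,1,0.4,0.45,0.05,0,0,-0.02,1,0.4,0.45,0.05,0,0,-0.02,1,0.4,0.45,0.05,0,0,-0.02,1,0.4,0.45,0.05,0,0,-0.02,1,0.4,0.45,0.05,0,0,-0.02,1,0.3,0.45,0.05,0,0,-0.02,1,0.15,0.35,0.03,0,0,-0.02,1,0.1,0.2,0,0,0,0,1,0,0.1,0,0,0,0,1,0,0,0,0,0,0,1,0,0,0,0,0,0,1,0,0,0,0,0,0]

```text
time: 7.25
ee_pos: [571.0, -199.6, 327.2]
orientation: [-3.141, -0.0, -0.204]
wrist_force: [0.1, -0.4, -7.6]
finger_gap: 14.0
grip_force: 58.6
```

```bash
python3 - <<'E'
from h import *
s=np.array([546.5,-296.4,0]); need(s+[0,0,326],-11.7)
p,r,_=pose(); np.savez("w2.npz",p=p,q=r.as_quat())
w=eyes.grab_frame("wrist")[...,::-1]; a=eyes.grab_frame("scene")[120:320,170:410][...,::-1]
cv2.imwrite("pics/w2.png",w);cv2.imwrite("pics/s2.png",a)
c=np.zeros((600,800,3),np.uint8); c[:267,:]=cv2.resize(w[:,:],(800,500))[:267]; c[267:]=cv2.resize(a,(800,667))[:333]
c=np.hstack([cv2.resize(w,(400,250)),cv2.resize(a[:150],(400,250))]); 
cv2.imwrite("pics/c2.png",np.vstack([cv2.resize(w[:200],(800,250)),cv2.resize(a[:,:],(420,350)).repeat(1,0) if 0 else np.pad(cv2.resize(a,(420,350)),((0,0),(0,380),(0,0)))]))
E
```

```text
t 7.25 p [ 571.  -199.6  327.2] rpy [-180.    -0.   -11.7] shift [-0.18  3.99  0.05] turn [-0.   -0.    0.01] F [ 0.13 -0.43 -7.64] gap 14.0 grip 58.6
```

View pics/w2.png

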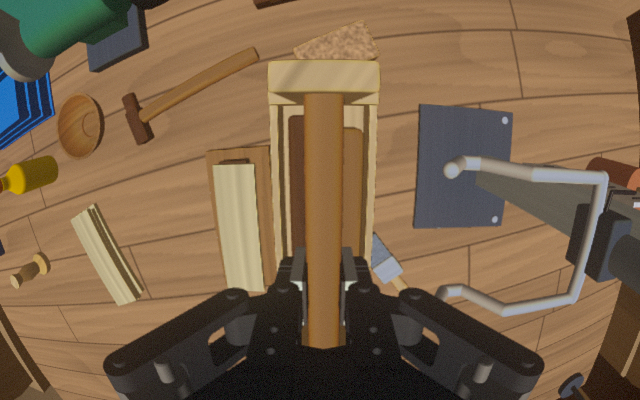

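The wrist view shows the dowel centred along column 323 and both prong tips at about (452,170) and (443,293), clear to the right.

```bash
python3 - <<'E'
from h import *
f=np.load("w2.npz");p=f["p"];r=R.from_quat(f["q"])
a,b=wonz((452,170),307,p,r),wonz((443,293),307,p,r); print(a,b,(a+b)/2,np.linalg.norm(a-b),r.inv().apply((a+b)/2-p),np.degrees(np.arctan2(*(a-b)[1::-1])))
print([wonz(u,12,p,r)[:2].round(1).tolist() for u in((420,104),(512,112),(505,229),(414,227))])
S=lambda u:(u[0]/2.4+120-.3,u[1]/2.4+60-.3)
for z in(370,375,380):print(z,onz("scene",S((372,217)),z),onz("scene",S((467,265)),z))
E
```

```text
[ 601.21489691 -279.85629506  307.        ] [ 521.23083226 -269.25976839  307.        ] [ 561.22286459 -274.55803172  307.        ] 80.6829410391539 [ 5.54755398 75.42197262 20.15309723] -7.546767025435934
[[634.4, -360.7], [603.4, -525.1], [399.1, -497.8], [442.7, -323.8]]
370 [418.79942707 -42.57928982 370.        ] [585.87570426 -68.54254694 370.        ]
375 [424.16467465 -49.18980829 375.        ] [589.99689149 -74.95974139 375.        ]
380 [429.52992224 -55.80032676 380.        ] [594.11807872 -81.37693583 380.        ]
```

Request:
carry_out:
  deltas: [1,-0.06,0.1,0,0,0,0,1,-0.06,0.2,0,0,0,0,1,-0.06,0.3,0,0,0,0,1,0,0.35,0,0,0,0,1,0,0.35,0,0,0,0,1,0,0.35,0,0,0,0,1,0,0.35,0,0,0,0,1,0,0.35,0,0,0,0,1,0,0.35,0,0,0,0,1,0,0.35,0,0,0,0,1,0,0.35,0,0,0,0,1,0,0.3,0,0,0,0,1,0,0.2,0,0,0,0,1,0,0.1,0,0,0,0,1,0,0,0,0,0,0,1,0,0,0,0,0,0]

```text
time: 8.68
ee_pos: [546.6, -297.1, 326.8]
orientation: [-3.141, 0.0, -0.204]
wrist_force: [0.2, 0.1, -7.4]
finger_gap: 14.1
grip_force: 58.6
```

```bash
python3 - <<'E'
from h import *
s=np.array([546.5,-296.4,0]); need(s+[0,0,269],-11.7)
p,r,_=pose(); np.savez("w3.npz",p=p,q=r.as_quat())
w=eyes.grab_frame("wrist")[...,::-1]; a=eyes.grab_frame("scene")[100:300,150:390][...,::-1]
cv2.imwrite("pics/w3.png",w)
cv2.imwrite("pics/c3.png",np.vstack([cv2.resize(w[60:340,160:640],(440,257)),np.pad(cv2.resize(a,(408,340)),((0,0),(0,32),(0,0)))]))
E
```

```text
t 8.68 p [ 546.6 -297.1  326.8] rpy [-180.     0.   -11.7] shift [-0.01 -0.02  2.31] turn [-0.01  0.   -0.  ] F [ 0.21  0.06 -7.42] gap 14.1 grip 58.6
```

View pics/c3.png

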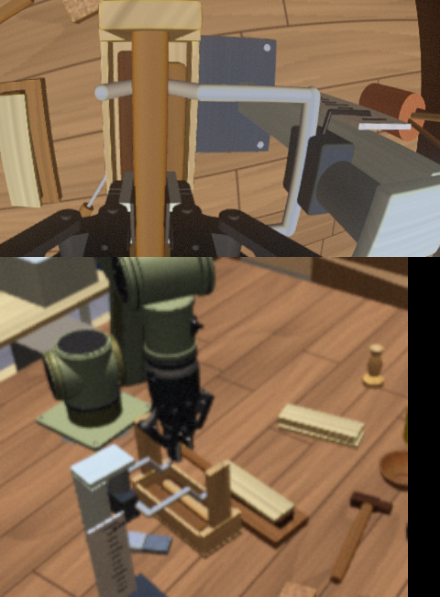

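Request:
carry_out:
  deltas: [1,0,0,0.1,0,0,0,1,0,0,0.2,0,0,0,1,0,0,0.25,0,0,0,1,0,0,0.25,0,0,0,1,0,0,0.25,0,0,0,1,0,0,0.25,0,0,0,1,0,0,0.2,0,0,0,1,0,0,0.15,0,0,0,1,0,0,0.1,0,0,0,1,0,0,0.1,0,0,0,1,0,0,0.1,0,0,0,1,0,0,0.1,0,0,0,1,0,0,0.1,0,0,0,1,0,0,0.1,0,0,0,1,0,0,0.1,0,0,0,1,0,0,0.1,0,0,0,1,0,0,0.1,0,0,0,1,0,0,0.1,0,0,0,1,0,0,0.1,0,0,0,1,0,0,0,0,0,0]

```text
time: 10.45
ee_pos: [546.6, -297.3, 257.6]
orientation: [3.142, 0.0, -0.204]
wrist_force: [0.4, 0.1, -5.9]
finger_gap: 14.2
grip_force: 58.8
```

Request:
carry_out:
  deltas: [1,0,0,0.06,0,0,0,1,0,0,0.1,0,0,0,1,0,0,0.1,0,0,0,1,0,0,0.1,0,0,0,1,0,0,0.1,0,0,0,1,0,0,0.1,0,0,0,1,0,0,0.1,0,0,0,1,0,0,0.1,0,0,0,1,0,0,0.1,0,0,0,1,0,0,0.1,0,0,0,1,0,0,0.1,0,0,0,1,0,0,0.1,0,0,0,1,0,0,0.1,0,0,0,1,0,0,0.1,0,0,0,1,0,0,0.1,0,0,0,1,0,0,0.1,0,0,0,1,0,0,0.1,0,0,0,1,0,0,0.05,0,0,0,1,0,0,0,0,0,0,1,0,0,0,0,0,0]

```text
time: 12.12
ee_pos: [546.6, -297.3, 215.4]
orientation: [3.141, -0.0, -0.204]
wrist_force: [-1.1, -0.2, -2.1]
finger_gap: 14.1
grip_force: 59.3
```

Request:
carry_out:
  deltas: [1,0,0,0.05,0,0,0,1,0,0,0.08,0,0,0,1,0,0,0.05,0,0,0,1,0,0,0,0,0,0,1,0,0,0,0,0,0,1,0,0,0,0,0,0]

```text
time: 12.62
ee_pos: [546.6, -297.4, 210.9]
orientation: [3.141, -0.0, -0.204]
wrist_force: [-0.1, 0.4, -1.4]
finger_gap: 14.2
grip_force: 59.3
```

```bash
python3 - <<'E'
from h import *
fs=[]
for i in range(8): fs.append(bot.observe()["wrist_force"][2]); eyes.grab_frame("top")
print(np.round(fs,2),np.mean(fs))
E
```

```text
[-1.41 -1.44 -1.08 -1.79 -1.27 -1.85 -1.46 -1.46] -1.470815127840333
```

Request:
carry_out:
  deltas: [1,0,0,0.05,0,0,0,1,0,0,0.08,0,0,0,1,0,0,0.08,0,0,0,1,0,0,0.08,0,0,0,1,0,0,0.08,0,0,0,1,0,0,0.08,0,0,0,1,0,0,0.04,0,0,0,1,0,0,0,0,0,0,1,0,0,0,0,0,0,1,0,0,0,0,0,0]

```text
time: 13.85
ee_pos: [546.6, -297.3, 198.7]
orientation: [3.141, -0.0, -0.204]
wrist_force: [0.4, -0.2, -0.4]
finger_gap: 14.1
grip_force: 59.3
```

```bash
python3 - <<'E'
from h import *
fs=[]
for i in range(10): fs.append(bot.observe()["wrist_force"][2]); eyes.grab_frame("top")
print(np.round(fs,2),np.mean(fs),bot.observe()["ee_pos"])
E
```

```text
[-0.39 -0.18  0.28  0.49 -1.21 -0.23  0.2  -0.55 -0.47  0.13] -0.1932105812705442 [ 546.60533885 -297.34535649  198.60807995]
```

Request:
carry_out:
  deltas: [1,0,0,0.04,0,0,0,1,0,0,0,0,0,0,1,0,0,0,0,0,0,1,0,0,0,0,0,0,0.66,0,0,0,0,0,0,0.62,0,0,0,0,0,0,0.58,0,0,0,0,0,0,0.54,0,0,0,0,0,0,0.5,0,0,0,0,0,0,0.4,0,0,0,0,0,0,0.3,0,0,0,0,0,0,0.2,0,0,0,0,0,0,0,0,0,0,0,0,0,0,0,0,0,0,0,0,0,0,0,0,0,0]
  squeeze: 20

```text
validation failed for argument at $.de...
```

```bash
python3 - <<'E'
from h import *
ims=[eyes.grab_frame("scene")[...,::-1].astype(int) for i in range(4)]
need([546.5,-297,300],-11.7)
d=[int((abs(i-ims[0]).sum(2)>60)[100:320,170:330].sum()) for i in ims]; print(d)
a=ims[-1].astype(np.uint8)[120:320,150:390]; cv2.imwrite("pics/s4.png",cv2.resize(a,None,fx=2.5,fy=2.5))
E
```

```text
t 14.55 p [ 546.6 -297.3  198.6] rpy [180.   -0.  -11.7] shift [-0.01 -0.01 -4.06] turn [ 0. -0.  0.] F [ 0.09 -0.34 -0.09] gap 13.9 grip 59.3
[0, 0, 0, 0]
```

View pics/s4.png

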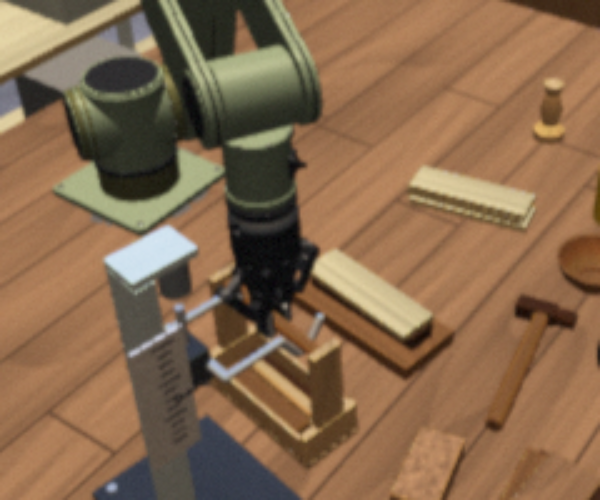

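The release call was refused for a miscounted list. The picture shows the hook pulled down, with both prongs under the dowel and the tote upright. I'll resend it.

Request:
carry_out:
  deltas: [1,0,0,0.04,0,0,0,1,0,0,0,0,0,0,1,0,0,0,0,0,0,0.66,0,0,0,0,0,0,0.62,0,0,0,0,0,0,0.58,0,0,0,0,0,0,0.54,0,0,0,0,0,0,0.5,0,0,0,0,0,0,0.4,0,0,0,0,0,0,0.3,0,0,0,0,0,0,0.2,0,0,0,0,0,0,0.1,0,0,0,0,0,0,0,0,0,0,0,0,0]
  squeeze: 20

```text
time: 15.63
ee_pos: [546.5, -297.3, 197.6]
orientation: [3.142, 0.0, -0.204]
wrist_force: [0.7, 0.5, -0.1]
finger_gap: 42.7
grip_force: 0.0
```

```bash
python3 - <<'E'
from h import *
ims=[eyes.grab_frame("scene").astype(int) for i in range(4)]
need([546.5,-297,300],-11.7)
old=cv2.imread("pics/s4.png")
print([int((abs(i-ims[0]).sum(2)>60)[100:320,170:330].sum()) for i in ims])
cv2.imwrite("pics/s5.png",ims[-1][...,::-1].astype(np.uint8))
E
```

```text
t 15.83 p [ 546.6 -297.3  197.6] rpy [180.   -0.  -11.7] shift [-0.   -0.01 -4.1 ] turn [ 0. -0. -0.] F [-0.61 -0.8   0.38] gap 42.7 grip 0.0
[0, 0, 0, 0]
```

Request:
carry_out:
  deltas: [0,0,0,0,0,0,0,0,0,0,0,0,0,0,0,0,0,0,0,0,0,0,0,0,-0.1,0,0,0,0,0,0,-0.2,0,0,0,0,0,0,-0.3,0,0,0,0,0,0,-0.4,0,0,0,0,0,0,-0.5,0,0,0,0,0,0,-0.5,0,0,0,0,0,0,-0.5,0,0,0,0,0,0,-0.5,0,0,0,0,0,0,-0.5,0,0,0,0,0,0,-0.5,0,0,0,0,0,0,-0.5,0,0,0,0,0,0,-0.5,0,0,0]

```text
time: 17.08
ee_pos: [546.6, -297.3, 324.6]
orientation: [3.141, -0.002, -0.204]
wrist_force: [0.7, -0.3, -0.5]
finger_gap: 42.5
grip_force: 0.0
```

Request:
carry_out:
  deltas: [0,0,-0.4,-0.3,0,0,0,0,0,-0.8,0,0,0,0.02,0,0,-1,0,0,0,0.02,0,0,-1,0,0,0,0.02,0,0,-1,0,0,0,0.02,0,-0.3,-1,0,0,0,0.02,-1,-0.6,-1,0,0,0,0.02,-1,-0.6,-1,0,0,0,0.02,-1,-0.6,-1,0,0,0,0.02,-1,-0.6,-1,0,0,0,0.02,-1,-0.6,-0.6,0,0,0,0.02,-1,-0.4,0,0,0,0,0,-1,0,0,0,0,0,0,-1,0,0,0,0,0,0]

```text
time: 18.25
ee_pos: [508.0, -37.9, 330.8]
orientation: [3.141, -0.002, -0.225]
wrist_force: [0.5, -0.2, 0.4]
finger_gap: 85.4
grip_force: 0.0
```

```bash
python3 - <<'E'
from h import *
need([501,-54,90],-13.1)
p,r,_=pose(); np.savez("w4.npz",p=p,q=r.as_quat())
w=eyes.grab_frame("wrist")[...,::-1].copy(); cv2.imwrite("pics/w4.png",w)
hsv=cv2.cvtColor(w,cv2.COLOR_BGR2HSV); print(w[200:300:20,300],)
t=eyes.grab_frame("top"); cv2.imwrite("pics/top4.png",t[...,::-1])
E
```

```text
t 18.25 p [508.  -37.9 330.8] rpy [ 1.80e+02 -1.00e-01 -1.29e+01] shift [-0.15  0.69  9.63] turn [ 0.   -0.02  0.04] F [ 0.54 -0.18  0.37] gap 85.4 grip 0.0
[[ 87 120 153]
 [ 83 116 155]
 [ 82 117 152]
 [ 84 122 158]
 [ 85 118 153]]
```

View pics/w4.png

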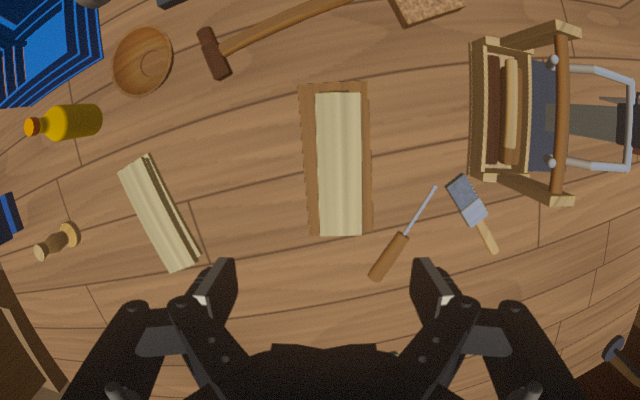

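The view shows the tote hanging on both prongs at right. The spacer's corners are (316,93), (360,93), (362,235) and (320,236), and the pile is at (118,172) to (197,258).

```bash
python3 - <<'E'
from h import *
f=np.load("w4.npz");p=f["p"];r=R.from_quat(f["q"])
def rep(n,P):
    P=np.array(P); c=P.mean(0); v=(P[0]+P[1]-P[2]-P[3])/2; print(n,c.round(1),"len",np.linalg.norm(v).round(1),"wid",np.linalg.norm(P[0]-P[1]+P[3]-P[2])/2,"ang",np.degrees(np.arctan2(v[1],v[0])).round(1))
rep("spacer w",[wonz(u,62,p,r)[:2] for u in((316,93),(360,93),(362,235),(320,236))])
rep("pile w",[wonz(u,36,p,r)[:2] for u in((118,172),(142,156),(190,260),(171,272))])
t=cv2.imread("pics/top4.png"); hsv=cv2.cvtColor(t,cv2.COLOR_BGR2HSV); m=((hsv[...,2]>150)&(t[...,0]>100)&(t[...,2]>t[...,0]+30)).astype(np.uint8)
for c in cv2.findContours(m,0,2)[0]:
    if cv2.contourArea(c)>600:
        b=cv2.boxPoints(cv2.minAreaRect(c)); e=b[np.argsort(b[:,1])]; e=np.r_[e[:2][np.argsort(e[:2,0])],e[2:][np.argsort(-e[2:,0])]]
        rep("top36",[onz("top",u,36)[:2] for u in e]); rep("top62",[onz("top",u,62)[:2] for u in e])
E
```

```text
spacer w [507.2 -61.1] len 198.1 wid 58.89860412013502 ang -11.1
pile w [496.  252.9] len 192.9 wid 54.99584114586085 ang 8.6
top36 [166.9 -42.6] len 394.0 wid 177.16820750024155 ang -4.9
top62 [169.3 -41.3] len 386.9 wid 173.98524019106907 ang -4.9
top36 [491.8 252.9] len 206.3 wid 69.44157732953342 ang 9.1
top62 [488.4 248.9] len 202.6 wid 68.19400433855549 ang 9.1
top36 [668.6 -88. ] len 80.8 wid 135.247036332985 ang -6.4
top62 [662. -86.] len 79.4 wid 132.81721609952254 ang -6.4
top36 [541.2 -69.6] len 345.8 wid 159.15237316235786 ang -6.1
top62 [536.9 -67.8] len 339.6 wid 156.29307460027067 ang -6.1
```

Request:
carry_out:
  deltas: [-1,0.09,0.45,0.3,0,0,-0.12,-1,0.09,0.46,0.6,0,0,-0.12,-1,0,0,1,0,0,0,-1,0,0,1,0,0,0,-1,0,0,1,0,0,0,-1,0,0,1,0,0,0,-1,0,0,1,0,0,0,-1,0,0,1,0,0,0,-1,0,0,1,0,0,0,-1,0,0,0.8,0,0,0,-1,0,0,0.4,0,0,0,-1,0,0,0.2,0,0,0,-1,0,0,0,0,0,0,-1,0,0,0,0,0,0]

```text
time: 19.52
ee_pos: [508.5, -61.4, 98.2]
orientation: [3.142, -0.002, -0.201]
wrist_force: [-0.3, -0.4, -0.3]
finger_gap: 85.3
grip_force: 0.0
```

```bash
python3 - <<'E'
from h import *
need([507,-61,44],-11.3)
p,r,_=pose(); w=eyes.grab_frame("wrist")[...,::-1].copy(); cv2.imwrite("pics/w5.png",w)
m=((w[...,0]>110)&(w[...,2]>165)).astype(np.uint8); n,l,st,ce=cv2.connectedComponentsWithStats(m)
for i in range(1,n):
    if st[i,4]>2000:
        print(st[i],ce[i].round())
        for y in (100,130,160,190,210):
            xs=np.where(l[y]==i)[0]
            if len(xs)>5: a,b=wonz((xs[0],y),62,p,r),wonz((xs[-1],y),62,p,r); print(y,xs[0],xs[-1],r.inv().apply(a-p)[:2].round(1),r.inv().apply(b-p)[:2].round(1))
E
```

```text
t 19.52 p [508.5 -61.4  98.2] rpy [ 1.80e+02 -1.00e-01 -1.15e+01] shift [-0.06 -0.    2.17] turn [ 0.   -0.01 -0.03] F [-0.34 -0.4  -0.28] gap 85.3 grip 0.0
[ 288   73   45  275 8940] [311. 213.]
100 291 325 [ 82.5 -18.1] [82.3  1.2]
130 290 327 [ 65.2 -18.8] [65.   2.3]
160 292 327 [ 47.7 -18. ] [47.6  2.3]
190 293 328 [ 29.7 -17.8] [29.6  3. ]
210 293 329 [ 17.2 -18.1] [17.2  3.6]
[ 336   73   37  273 7477] [354. 206.]
100 343 371 [82.3 11.3] [82.7 27.3]
130 343 370 [65.1 11.4] [65.3 27. ]
160 341 370 [47.6 10.5] [47.8 27.4]
190 342 369 [29.7 11.3] [29.7 27.5]
210 340 369 [17.2 10.3] [17.2 28. ]
```

```bash
python3 - <<'E'
import cv2
w=cv2.imread("pics/w5.png"); print([(x,w[160,x].tolist()) for x in range(250,300,4)]);print([(x,w[160,x].tolist()) for x in range(362,386,3)])
print([(y,w[y,320].tolist()) for y in range(52,84,4)])
E
```

```text
[(250, [54, 92, 130]), (254, [53, 91, 126]), (258, [58, 97, 131]), (262, [60, 95, 132]), (266, [56, 94, 131]), (270, [86, 137, 154]), (274, [115, 149, 163]), (278, [112, 147, 163]), (282, [113, 151, 162]), (286, [112, 150, 161]), (290, [115, 152, 163]), (294, [117, 155, 168]), (298, [120, 155, 168])]
[(362, [125, 162, 175]), (365, [124, 160, 173]), (368, [125, 161, 174]), (371, [102, 153, 173]), (374, [57, 90, 123]), (377, [55, 91, 128]), (380, [60, 97, 135]), (383, [59, 97, 131])]
[(52, [71, 103, 135]), (56, [59, 95, 131]), (60, [53, 90, 127]), (64, [50, 90, 127]), (68, [58, 95, 130]), (72, [86, 133, 149]), (76, [125, 161, 173]), (80, [122, 159, 176])]
```

Request:
carry_out:
  deltas: [-1,-0.05,-0.04,0.5,0,0,0,-1,0,0,0.6,0,0,0,-1,0,0,0.5,0,0,0,-1,0,0,0.4,0,0,0,-1,0,0,0.17,0,0,0,-1,0,0,0,0,0,0,-1,0,0,0,0,0,0,1,0,0,0,0,0,0,1,0,0,0,0,0,0,1,0,0,0,0,0,0,1,0,0,0,0,0,0,1,0,0,0,0,0,0,1,0,0,0,0,0,0,1,0,0,0,0,0,0]
  squeeze: 40

```text
time: 20.73
ee_pos: [507.1, -59.8, 44.3]
orientation: [-3.142, -0.002, -0.2]
wrist_force: [-1.8, 0.6, 6.6]
finger_gap: 58.8
grip_force: 43.7
```

Request:
carry_out:
  deltas: [1,0,0,-0.1,0,0,0,1,0,0,-0.3,0,0,0,1,0,0,-0.5,0,0,0,1,0,0,-0.6,0,0,0,1,0,0,-0.6,0,0,0,1,0,0,-0.5,0,0,0,1,0,0,-0.3,0,0,0,1,0,0,0,0,0,0]

```text
time: 21.4
ee_pos: [507.6, -59.8, 117.6]
orientation: [-3.141, -0.004, -0.2]
wrist_force: [0.2, 0.1, -0.2]
finger_gap: 58.7
grip_force: 43.2
```

Request:
carry_out:
  deltas: [1,0,0,0,0,0,-0.3,1,0,0,0,0,0,-0.6,1,0,0,0,0,0,-0.8,1,0,0,0,0,0,-0.8,1,0,0,0,0,0,-0.6,1,0,0,0,0,0,-0.4,1,0,0,0,0,0,0]

```text
time: 21.98
ee_pos: [505.9, -59.6, 115.0]
orientation: [-3.141, 0.002, 0.167]
wrist_force: [0.1, 0.4, -0.8]
finger_gap: 59.0
grip_force: 43.2
```

```bash
python3 - <<'E'
from h import *
need([494,254,100],9.5)
E
```

```text
t 21.98 p [505.9 -59.6 115. ] rpy [-1.8e+02  1.0e-01  9.6e+00] shift [  1.62 -12.45   0.6 ] turn [-0.    0.02  0.01] F [ 0.05  0.4  -0.82] gap 59.0 grip 43.2
```

Request:
carry_out:
  deltas: [1,0,-0.3,0,0,0,0,1,0.2,-0.6,0,0,0,0,1,0.2,-1,0,0,0,0,1,0.2,-1,0,0,0,0,1,0.2,-1,0,0,0,0,1,0.2,-1,0,0,0,0,1,0.2,-1,0,0,0,0,1,0.2,-1,0,0,0,0,1,0.2,-0.7,0,0,0,0,1,0,-0.4,0,0,0,0,1,0,0,0,0,0,0,1,0,0,0,0,0,0]

```text
time: 22.98
ee_pos: [512.2, 144.1, 115.5]
orientation: [3.141, 0.001, 0.167]
wrist_force: [0.2, -0.7, -0.2]
finger_gap: 59.0
grip_force: 43.2
```

```bash
python3 - <<'E'
from h import *
need([494,254,100],9.5)
p,r,_=pose(); w=eyes.grab_frame("wrist")[...,::-1].copy(); cv2.imwrite("pics/w6.png",w)
m=((w[...,0]>80)&(w[...,1]>125)&(w[...,2]>w[...,0]+20)).astype(np.uint8); m=cv2.morphologyEx(m,cv2.MORPH_OPEN,np.ones((3,3)))
n,l,st,ce=cv2.connectedComponentsWithStats(m)
for i in range(1,n):
    if st[i,4]>1500:
        print(st[i],ce[i].round())
        for y in range(40,300,30):
            xs=np.where(l[y]==i)[0]
            if len(xs)>5: a,b=wonz((xs[0],y),36,p,r),wonz((xs[-1],y),36,p,r); print(y,xs[0],xs[-1],r.inv().apply(a-p)[:2].round(1),r.inv().apply(b-p)[:2].round(1))
E
```

```text
t 22.98 p [512.2 144.1 115.5] rpy [1.8e+02 1.0e-01 9.6e+00] shift [ 0.02 -4.46  0.62] turn [0.01 0.01 0.01] F [ 0.23 -0.66 -0.23] gap 59.0 grip 43.2
[  249    50   148   299 39819] [323. 191.]
70 250 395 [107.7 -52. ] [107.6  51.1]
100 250 395 [ 85.6 -52.1] [85.6 51.3]
130 250 395 [ 63.8 -52.7] [63.8 51.8]
160 252 394 [ 41.8 -52. ] [41.8 51.9]
190 254 392 [ 19.1 -51.7] [19.1 51.5]
220 256 391 [ -4.7 -51.6] [-4.7 52.3]
250 258 388 [-30.1 -51.9] [-30.2  51.8]
280 262 385 [-58.  -50.9] [-58.   51.7]
[  143    84    83   216 13065] [184. 187.]
100 143 209 [  93.8 -141.8] [ 87.8 -83.6]
130 145 210 [  69.6 -141.2] [ 65.3 -83.6]
160 147 212 [  45.3 -141.7] [ 42.7 -83.4]
190 151 215 [  20.3 -141.2] [ 19.4 -82.8]
220 155 218 [  -5.8 -141.7] [ -5.  -82.8]
250 161 221 [ -33.5 -141.2] [-31.  -83.4]
280 168 222 [ -63.6 -140.8] [-59.7 -86.5]
```

Request:
carry_out:
  deltas: [1,0,-0.3,0,0,0,0,1,0.05,-0.6,0,0,0,0,1,0.05,-0.8,0,0,0,0,1,0,-0.9,0,0,0,0,1,0,-0.9,0,0,0,0,1,0,-0.6,0,0,0,0,1,0,-0.39,0,0,0,0,1,0,0,0.3,0,0,0,1,0,0,0.5,0,0,0,1,0,0,0.5,0,0,0,1,0,0,0.5,0,0,0,1,0,0,0.5,0,0,0,1,0,0,0.4,0,0,0,1,0,0,0.2,0,0,0,1,0,0,0.1,0,0,0,1,0,0,0,0,0,0,1,0,0,0,0,0,0]

```text
time: 24.45
ee_pos: [497.1, 255.2, 41.1]
orientation: [-3.142, -0.001, 0.166]
wrist_force: [-0.5, 1.0, -1.2]
finger_gap: 59.0
grip_force: 43.2
```

```bash
python3 - <<'E'
from h import *
need([492.2,255,30.3],9.5)
p,r,_=pose(); cv2.imwrite("pics/w7.png",eyes.grab_frame("wrist")[...,::-1])
E
```

```text
t 24.45 p [497.1 255.2  41.1] rpy [-180.    -0.     9.5] shift [-0.2  -0.02  0.43] turn [-0.   -0.01  0.  ] F [-0.55  0.96 -1.16] gap 59.0 grip 43.2
```

Request:
carry_out:
  deltas: [1,0,0,0.1,0,0,0,1,0,0,0.1,0,0,0,1,0,0,0.08,0,0,0,1,0,0,0.06,0,0,0,1,0,0,0,0,0,0,1,0,0,0,0,0,0]

```text
time: 25.0
ee_pos: [496.6, 255.3, 32.2]
orientation: [3.141, 0.0, 0.166]
wrist_force: [1.5, -0.3, -0.3]
finger_gap: 58.6
grip_force: 43.2
```

Request:
carry_out:
  deltas: [1,0,0,0.04,0,0,0,1,0,0,0.04,0,0,0,1,0,0,0,0,0,0]

```text
time: 25.25
ee_pos: [497.0, 255.4, 31.1]
orientation: [-3.141, -0.001, 0.166]
wrist_force: [-2.0, -1.2, 4.2]
finger_gap: 58.6
grip_force: 46.8
```

Request:
carry_out:
  deltas: [-0.4,0,0,0,0,0,0,-0.45,0,0,0,0,0,0,-0.5,0,0,0,0,0,0,-0.6,0,0,0,0,0,0,-0.8,0,0,0,0,0,0,-1,0,0,0,0,0,0,-1,0,0,0,0,0,0,-1,0,0,0,0,0,0,-1,0,0,0,0,0,0,-1,0,0,-0.1,0,0,0,-1,0,0,-0.3,0,0,0,-1,0,0,-0.6,0,0,0,-1,0,0,-0.8,0,0,0,-1,0,0,-0.8,0,0,0,-1,0,0,-0.8,0,0,0,-1,0,0,-0.8,0,0,0,-1,0,0,-0.8,0,0,0,-1,0,0,-0.4,0,0,0,-1,0,0,0,0,0,0,-1,0,0,0,0,0,0]
  squeeze: 20

```text
time: 26.92
ee_pos: [496.6, 255.3, 165.5]
orientation: [-3.141, -0.001, 0.166]
wrist_force: [-0.8, -0.8, -1.0]
finger_gap: 85.4
grip_force: 0.0
```

```bash
python3 - <<'E'
from h import *
need([497,255,150],9.5)
p,r,_=pose(); w=eyes.grab_frame("wrist")[...,::-1].copy(); cv2.imwrite("pics/w8.png",w)
m=((w[...,0]>80)&(w[...,1]>125)&(w[...,2]>w[...,0]+20)).astype(np.uint8); m=cv2.morphologyEx(m,cv2.MORPH_OPEN,np.ones((3,3)))
n,l,st,ce=cv2.connectedComponentsWithStats(m)
for i in range(1,n):
    if st[i,4]>1500:
        print(st[i],ce[i].round())
        for y in range(70,300,40):
            xs=np.where(l[y]==i)[0]
            if len(xs)>5: a,b=wonz((xs[0],y),48,p,r),wonz((xs[-1],y),48,p,r); print(y,xs[0],xs[-1],r.inv().apply(a-p)[:2].round(1),r.inv().apply(b-p)[:2].round(1))
t=eyes.grab_frame("top"); t4=cv2.imread("pics/top4.png")[...,::-1]
d=(abs(t.astype(int)-t4).sum(2)>90); print("tote region change",d[140:240,380:520].sum())
sc=eyes.grab_frame("scene"); s5=cv2.imread("pics/s5.png")[...,::-1]; print("scale post change",(abs(sc.astype(int)-s5).sum(2)>90)[200:320,190:245].sum())
E
```

```text
t 26.92 p [496.6 255.3 165.5] rpy [-180.    -0.     9.5] shift [0.01 0.01 0.62] turn [-0.   -0.01  0.01] F [-0.85 -0.79 -0.98] gap 85.4 grip 0.0
[  287    83    73   214 14583] [323. 186.]
110 287 359 [ 78.  -29.9] [78.  29.7]
150 288 358 [ 44.3 -29.5] [44.3 29.4]
190 289 357 [  9.5 -29.5] [ 9.5 29.3]
230 290 356 [-27.6 -29.8] [-27.6  29.7]
270 292 354 [-68.6 -29.6] [-68.6  29.4]
tote region change 195
scale post change 180
```

```bash
python3 - <<'E'
from h import *
a=eyes.grab_frame("scene").astype(int)
for i in range(6): b=eyes.grab_frame("scene").astype(int)
print((abs(a-b).sum(2)>60).sum())
cv2.imwrite("pics/fin.png",cv2.resize(b[120:320,150:390].astype(np.uint8),None,fx=2.5,fy=2.5)[...,::-1])
E
```

```text
65
```

```bash
python3 - <<'E'
from h import *
F=[eyes.grab_frame("scene").astype(int) for i in range(8)]
for b in F[1:]:
    ys,xs=np.where(abs(F[0]-b).sum(2)>60); print(len(ys),(xs.min(),xs.max(),ys.min(),ys.max()) if len(ys) else "",bot.observe()["time"])
s5=cv2.imread("pics/s5.png")[...,::-1].astype(int)
for y0 in range(180,330,20): print(y0,[(abs(F[0]-s5)[y0:y0+20,x:x+20].sum(2)>90).sum() for x in range(180,340,20)])
E
```

```text
2 (np.int64(339), np.int64(339), np.int64(88), np.int64(89)) 27.8167
4 (np.int64(323), np.int64(339), np.int64(70), np.int64(89)) 27.8167
4 (np.int64(331), np.int64(343), np.int64(76), np.int64(89)) 27.8167
4 (np.int64(339), np.int64(343), np.int64(87), np.int64(148)) 27.8167
6 (np.int64(313), np.int64(343), np.int64(53), np.int64(148)) 27.8167
9 (np.int64(313), np.int64(340), np.int64(53), np.int64(148)) 27.8167
9 (np.int64(313), np.int64(349), np.int64(53), np.int64(148)) 27.8167
180 [np.int64(28), np.int64(14), np.int64(10), np.int64(395), np.int64(188), np.int64(0), np.int64(20), np.int64(110)]
200 [np.int64(0), np.int64(0), np.int64(0), np.int64(374), np.int64(247), np.int64(1), np.int64(0), np.int64(4)]
220 [np.int64(0), np.int64(0), np.int64(16), np.int64(330), np.int64(317), np.int64(310), np.int64(78), np.int64(0)]
240 [np.int64(0), np.int64(0), np.int64(7), np.int64(184), np.int64(57), np.int64(56), np.int64(249), np.int64(10)]
260 [np.int64(0), np.int64(0), np.int64(0), np.int64(0), np.int64(0), np.int64(0), np.int64(0), np.int64(0)]
280 [np.int64(0), np.int64(0), np.int64(0), np.int64(0), np.int64(0), np.int64(0), np.int64(0), np.int64(0)]
300 [np.int64(0), np.int64(0), np.int64(0), np.int64(0), np.int64(0), np.int64(0), np.int64(0), np.int64(0)]
320 [np.int64(0), np.int64(0), np.int64(0), np.int64(0), np.int64(0), np.int64(0), np.int64(0), np.int64(0)]
```

```bash
python3 -c "
from bench import order
print(order.sign_off())"
```

```text
the job is handed in; nothing more can be done
None
```

The tote hangs still on both prongs with the scale carrying its whole weight (about 7.4 N), the spacer board lies flat on the pile, and the job was handed in at about 28 s; the sign-off did not show the verdict.

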